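# Hang the parts cabinet's lift-off door and shut it

### The job

Take the lift-off door from its sloping rest and hang it on the small parts cabinet: with the door upright and standing well open, lower it so that both hinge knuckles drop fully onto their pins. Then swing the hung door fully shut and let go, leaving the bottle, tin, cup and marker on the bench where they are.

Things in the scene. Friction and masses are not known exactly. Their poses are not given: they have to be found in the camera images.
- cabinet: fixed grey cabinet, open front, 110 deep x 140 wide x 183 high; origin at the bench under the middle of its front face, x into the cabinet, y to the left seen from the robot, z up. Two upright hinge pins stand one above the other outside its right front corner, on the axis x -8, y -87. Its top (z 176-183) overhangs the front by 9, over the shut door: it blocks lowering the door on when nearly shut
- pin_low (a point): lower steel pin, at its foot on the round shoulder (18 wide) that the knuckle comes to sit on, 35 above the bench. Pin 8 in diameter, 20 long: 12 straight, then tapered to 3 at the tip. Axes as the cabinet's
- pin_high (a point): upper pin, at its foot on its shoulder, 135 above the bench (100 straight above the lower); the same shape
- strike (a point): point where the middle of the door's free edge lies when the door is shut (cabinet frame -8, 75, 95); two small rubber stops close to it end the swing. The shut door's top is 6 under the cabinet's overhanging top; lower the door on at 45 degrees open or more, clear of that overhang
- door: loose flat grey door, panel 150 wide x 150 high x 10 thick, 0.24-0.38 kg; origin mid thickness at the middle of its lower edge; x = normal that points into the cabinet when shut, y along the lower edge away from the hinge side, z up the door. Shut, its axes match the cabinet's; it opens counterclockwise seen from above (90 deg: outer face to the cabinet's right). The top edge is free to pinch
- knuckle_low (a point): centre of the lower face of the lower knuckle (door frame 0, -87, 15); knuckles are 20 wide, 20 high, bore 11 right through. Hung, it lies on pin_low, and the door's lower edge is 20 above the bench (its free end sags by up to 5); the greased hinge turns freely, with about 1.5 of play round the pins, and stays at the angle where it is left
- knuckle_high (a point): centre of the lower face of the upper knuckle (door frame 0, -87, 115); hung, it lies on pin_high
- door_edge (a point): middle of the free edge of the door (door frame 0, 75, 75)
- handle (a point): on the door's upright handle bar (8 thick, from z = 68 to 136 at y = 50, its centre 23 out from the outer face), at door frame (-28, 50, 110)
- rest: fixed aluminium rest; origin under the centre of its 150 x 90 base, x along the door's lower edge away from the robot, y left. The door starts in it, leaning 30 deg from upright, top towards the rest's +y, inner face on the back plate, hinge side away from the robot. Back plate 130 wide reaches only 80 up the inner face, so the door's upper 70 are free on both faces; lip 10 high at the lower edge
- squeeze_bottle: bystander: white squeeze bottle, 60 across, 152 high, origin under its centre
- tin: bystander: small paint tin, 62 across, 62 high, origin under its centre
- small_cup: bystander: small spray-gun cup with a lid, 73 across, 120 high, origin under its centre
- marker: bystander: marker pen lying on the bench, 128 long, 18 thick, origin under its centre
There are look-alikes about, which are no part of the job. What is meant by the door is not red, and is the larger of those in its own colour.

How it is judged:
On the way:
1. the door sits fully on both pins while it stands open by at least about 30 degrees (free edge more than 80 mm from its shut place) (distance between knuckle_low and pin_low below 0.005 m and distance between knuckle_high and pin_high below 0.005 m and horizontal distance between door_edge and strike above 0.08 m), for 0.2 s.
At the end, for the whole second after the job is handed in: both knuckles sit fully on their pins (each within 5 mm of its seat), the door is shut (free edge within 12 mm of its shut place) and at rest (distance between knuckle_low and pin_low below 0.005 m and distance between knuckle_high and pin_high below 0.005 m and horizontal distance between door_edge and strike below 0.012 m and linear speed of door below 0.02 m/s); the robot touches nothing.
It fails at once if the bottle, tin, cup or marker is pushed more than 30 mm or knocked over (distance of any of squeeze_bottle, tin, small_cup, marker from where it was at the start of the episode above 0.03 m or angle between any of squeeze_bottle, tin, small_cup's own z axis and vertical above 0.5 rad).
It also fails if it takes over 67 s, if anything falls off the work surface, if the arm or the gripper's body presses on something with over 40 N, if the wrist force passes 120 N, or if a joint passes its speed limit or range.

### The arm

A 6-joint arm with a two-finger parallel gripper is mounted at the origin on a cart in front of the work surface, level with it; the furniture and walls round the work are solid. World frame = base frame: x ahead of the robot, y to its left, z up, the work surface at z = 0. Lengths are in m, angles in rad, forces in N, time in s.
With the tool pointing down it reaches from about 0.3 to 0.775 m from the base axis. Payload 14.6 kg.
Tool frame: the origin (TCP) lies on the centre line of the jaws, within the pads' length; the fingertips stand ctrl.tcp_to_tips ahead of it and the grasp point (between the pads) lies 2 mm behind it (ctrl.tcp_to_tips is the distance from the TCP to the fingertips, in m); z points along the fingers, y is the line along which they close (so a half turn about z gives the same grasp; the last joint's range is limited). The gripper opens to 94 mm and grips with 3 to 60 N. Pads are 16 mm wide; open, the fingers measure 119 mm over their backs; the gripper's body (75 mm by 177 mm) begins 78 mm behind the grasp point.
Start: joints at [-1.293, 0.3, 1.521, -0, 1.321, -0.067], TCP at [0.186, -0.518, 0.222] pointing down, gripper open.
Joint ranges: [-3.03, 3.03], [-0.79, 2.21], [0.23, 2.52], [-1.04, 4.18], [0, 3.07], [-2.55, 2.55]. Speed limits (rad/s): [2.22, 2.22, 2.57, 3.14, 3.14, 3.14].

### API

Orientations are given as [roll, pitch, yaw] about the fixed x, y, z axes, in that order (R = Rz(yaw) Ry(pitch) Rx(roll)).
In Python, from station import telemetry, viewer, hand_in, ctrl gives the robot as it stands.
- The arm moves only by the tool step_arm, never from a script. Its argument "plan" is a list of rows, each an object of numbers: "dx", "dy", "dz": the shift along the tool's x, y, z scaled (see below); "rx", "ry", "rz": the turn, a rotation vector about the tool's x, y, z scaled (see below); "claw": the closure, from 0 (fully open) to 1 (shut). In form: [{"dx": .., "dy": .., "dz": .., "rx": .., "ry": .., "rz": .., "claw": ..}, ...]. A call has 1 to 10 rows; each row shifts and turns the commanded pose from where the row before left it, along the tool's axes as they then stand; what a row does not reach is not made up. The controller multiplies each number of a shift by 0.1 m and each number of a turn by 90 degrees. A row lasts 1/10 s, in which the tool goes at most 50 mm and 8.59 degrees, less where a joint would pass 70% of its speed; a pose out of reach is approached as far as the arm can. A call with a number of a shift or a turn outside -1 to 1 is refused whole. A call with a gripper value outside its range is refused whole. The fingers move at their own pace and stop on an object; "grip_force" is the grip in N (left out, the last holds). Time passes only in rows, so rows that do not move let the fingers close. It gives the time, the measured TCP pose, the force, the opening and the grip force at its end, in the units of the state.
- telemetry.get_obs(): the state, without advancing time (a new reading comes with each control period).
- viewer.camera(name): name is "scene" or "top"; returns a dict with "img" (420x560x3 uint8, red, green, blue), "z_map" (420x560 float32, m along the optical axis (not along the pixel's ray), 0 where there is no reading), "fx", "fy", "cx", "cy" (pixels), "R" (3x3) and "t" (3): a world point X has camera coordinates R X + t. Camera axes: x right, y down, z forward; pixel columns grow to the right and rows downward; lengths in m; the calibration is good to about 2 mm. A picture is of the moment at which its call begins.
- hand_in(): hands the job in; it is judged then, once.
Trained networks look in a picture, given as the dict that the camera call returned (one of the last four; its "shot" number tells which), for a name from the list of things; names that differ only in an ending like _2 or _b are one class to them, and where a whole thing is asked for, a point or a joint stands for the part that bears it (a point fixed in the world has none). Each returns a list of dicts, best first, with "score" (0 to 1); they miss things now and then, are a little off and sometimes report something else, mostly with a low value. They report only what shows in the picture. A call takes as long as a camera call. They do not tell look-alikes from the thing itself.
- viewer.recognise(target, picture): "rect" ([left, top, right, bottom] in pixels, round what is visible of it).
The state is a dict: "time_s": time; "qpos": joint angles; "joint_vel": joint speeds; "tau": joint torques, N m; "ee_pos": TCP position; "eef_rot": TCP orientation; "force": force on the tool from outside, world axes, zero at the start; "moment": the same for the moment, N m; "grip_width": finger opening in m; "grip_force": force on a finger pad.
Only numpy, scipy, OpenCV 4.12 (cv2) and the standard library are available. Lean on these libraries where they do the work, as an engineer would, in place of code of your own. Each camera call takes 0.05 s, during which the arm holds its last target. There are 200 camera calls.

## Working session

There is one attempt and no reset: what is moved stays moved. The work goes in short steps, Python scripts to look and compute and a tool call to move; the robot and the scene stay as the last step left them, time stands still between calls to the robot, and variables do not carry over. Pictures are saved under pics/ and viewed, at most 12 in all, crops included, and the job is handed in when it is done.

Besides the shell and the picture viewer there is one more tool, called after ">>>" as name(argument=value, ...) on one line, values as JSON. step_arm: Moves the arm, as the interface text tells. Shifts and turns lie within -1 to 1; 1 stands for 0.1 m of shift or 90 degrees of turn. Its arguments: {"type":"object","properties":{"plan":{"type":"array"},"grip_force":{"type":"number"}},"required":["plan"]}

```bash
ls; mkdir -p pics
cat > h.py <<'E'
import numpy as np, cv2
from station import telemetry, viewer, hand_in, ctrl
def save(p,name): cv2.imwrite('pics/'+name,cv2.cvtColor(p['img'],cv2.COLOR_RGB2BGR))
def cloud(p):
    z=p['z_map'];v,u=np.mgrid[:z.shape[0],:z.shape[1]]
    c=np.stack([(u-p['cx'])/p['fx']*z,(v-p['cy'])/p['fy']*z,z],-1)
    X=(c-np.array(p['t']))@np.array(p['R']); X[z==0]=np.nan; return X
E
python3 - <<'E'
from h import *
import pickle
o=telemetry.get_obs();print(o['time_s'],o['ee_pos'],o['eef_rot'],o['grip_width'],ctrl.tcp_to_tips)
ims=[]
for n in('scene','top'):
    p=viewer.camera(n);save(p,n+'0.png');pickle.dump(p,open(n+'0.pkl','wb'))
    print(n,p['fx'],-np.array(p['R']).T@p['t'])
    X=cloud(p)
    for t in('cabinet','door','handle','rest','squeeze_bottle','tin','small_cup','marker','knuckle_low','knuckle_high'):
        for r in viewer.recognise(t,p)[:3]:
            l,tt,rr,b=map(int,r['rect']);print(t,[l,tt,rr,b],round(r['score'],2),np.nanmedian(X[tt:b+1,l:rr+1].reshape(-1,3),0).round(3))
E
```

```text
pics
0.0 [ 0.18581836 -0.51740368  0.22187909] [-3.14039946e+00 -8.11175708e-05  3.44777757e-01] 0.09439334127738597 0.017
scene 420.5738249668221 [-0.10335689  0.79532078  0.59877867]
cabinet [180, 165, 259, 251] 0.58 [0.646 0.056 0.088]
door [266, 256, 328, 297] 0.84 [0.361 0.106 0.013]
door [289, 163, 348, 214] 0.63 [ 0.535 -0.237  0.035]
door [226, 309, 288, 326] 0.42 [0.347 0.266 0.002]
handle [293, 165, 346, 209] 0.58 [ 0.53  -0.229  0.056]
rest [296, 186, 347, 228] 0.61 [ 0.494 -0.22   0.006]
squeeze_bottle [114, 217, 137, 243] 0.68 [0.704 0.315 0.104]
tin [282, 169, 298, 193] 0.53 [ 0.674 -0.304  0.039]
small_cup [342, 162, 363, 196] 0.93 [ 0.497 -0.417  0.036]
marker [228, 307, 289, 329] 0.73 [0.345 0.265 0.001]
knuckle_low [289, 164, 350, 209] 0.91 [ 0.534 -0.242  0.048]
knuckle_low [267, 256, 330, 295] 0.62 [0.36  0.101 0.013]
knuckle_low [181, 166, 257, 252] 0.43 [0.643 0.064 0.09 ]
knuckle_high [294, 164, 345, 210] 0.82 [ 0.532 -0.229  0.053]
knuckle_high [267, 254, 329, 300] 0.61 [0.359 0.106 0.003]
top 520.3318691497972 [ 0.31253433 -0.05064024  1.53433245]
cabinet [20
[... 371 characters left out ...]
 [316, 201, 349, 246] 0.61 [ 0.488 -0.22   0.084]
squeeze_bottle [135, 133, 155, 160] 0.82 [0.702 0.311 0.092]
squeeze_bottle [316, 182, 346, 249] 0.2 [ 0.509 -0.214  0.083]
tin [349, 144, 373, 168] 0.62 [ 0.692 -0.311  0.054]
small_cup [387, 205, 419, 232] 0.95 [ 0.505 -0.421  0.079]
marker [142, 257, 180, 287] 0.52 [0.352 0.271 0.002]
knuckle_low [316, 179, 349, 248] 0.95 [ 0.516 -0.219  0.068]
knuckle_low [380, 246, 427, 288] 0.78 [ 0.371 -0.435  0.016]
knuckle_low [201, 246, 241, 290] 0.63 [0.365 0.095 0.017]
knuckle_high [201, 247, 239, 295] 0.73 [0.356 0.098 0.017]
knuckle_high [380, 246, 428, 291] 0.71 [ 0.367 -0.436  0.015]
knuckle_high [317, 182, 350, 248] 0.7 [ 0.512 -0.223  0.071]
```

Run:
```python
import cv2
a=cv2.imread('pics/top0.png')[120:310,120:440];cv2.imwrite('pics/topc.png',cv2.resize(a,None,fx=2.5,fy=2.5,interpolation=2))
a=cv2.imread('pics/scene0.png')[140:340,100:400];cv2.imwrite('pics/scenec.png',cv2.resize(a,None,fx=2.6,fy=2.6,interpolation=2))
```

```text
(no output)
```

View pics/topc.png

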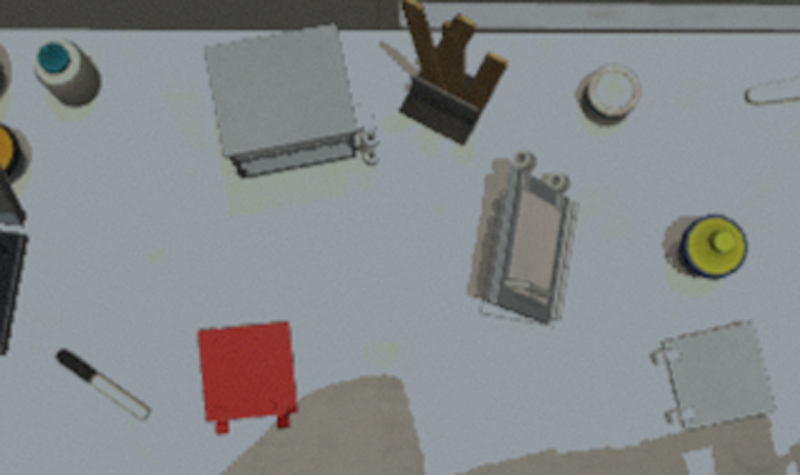

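View pics/scenec.png

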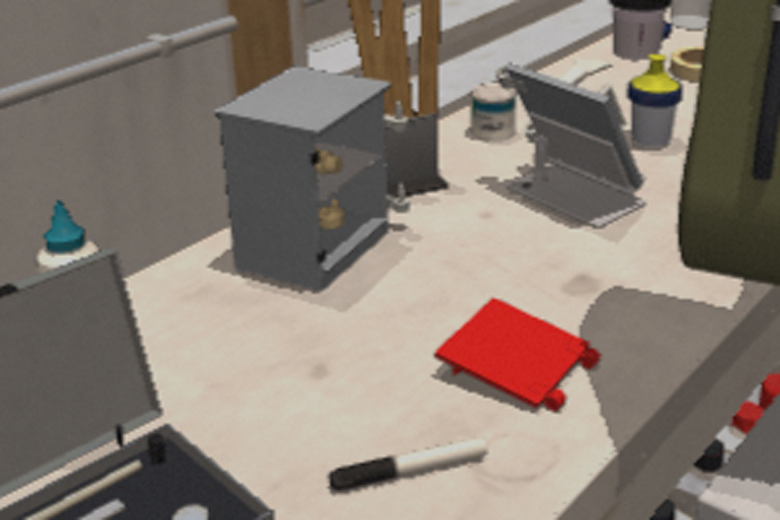

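The candidates in the top image are the red door at px (219,268), the small grey door lying flat at (403,269), and the grey door leaning in the rest at (332,214). The one in the rest fits because it is grey, larger than the flat one, leaning, and has its knuckles on the far side. The crop confirms this.

```bash
cat > m.py <<'E'
from h import *
import pickle
P={n:pickle.load(open(n+'0.pkl','rb')) for n in('scene','top')}
C={n:cloud(P[n]) for n in P}
# cabinet top
for n in P:
    X=C[n].reshape(-1,3)
    q=X[(np.abs(X[:,2]-.183)<.006)&(np.abs(X[:,0]-.65)<.15)&(np.abs(X[:,1]-.055)<.14)]
    r=cv2.minAreaRect((q[:,:2]*1000).astype(np.float32));print(n,'cabtop',len(q),r,np.median(q[:,2]),cv2.boxPoints(r).round(0).tolist())
def plane(q,it=400,tol=.003):
    rng=np.random.default_rng(0);b=None
    for _ in range(it):
        a=q[rng.choice(len(q),3,replace=False)];nn=np.cross(a[1]-a[0],a[2]-a[0]);l=np.linalg.norm(nn)
        if l<1e-6: continue
        nn/=l;m=np.abs((q-a[0])@nn)<tol
        if b is None or m.sum()>b.sum():b=m
    c=q[b].mean(0);nn=np.linalg.svd(q[b]-c,full_matrices=False)[2][2];return nn*np.sign(nn[2]),c,b
for n,(l,t,r,b) in dict(top=(308,172,356,258),scene=(286,158,354,232)).items():
    q=C[n][t:b,l:r].reshape(-1,3);q=q[~np.isnan(q).any(1)];q=q[(q[:,2]>.03)&(np.abs(q[:,0]-.51)<.14)&(np.abs(q[:,1]+.22)<.1)]
    nn,c,m=plane(q);print(n,'doorplane',nn.round(3),c.round(3),m.sum(),len(q),'lean',np.degrees(np.arcsin(nn[2])),'yaw',np.degrees(np.arctan2(nn[1],nn[0])))
    zd=np.array([0,0,1])-nn*nn[2];zd/=np.linalg.norm(zd);yd=np.cross(zd,-nn)
    w=q[m];print(' yd',yd.round(3),'zd',zd.round(3));A=(w-c)@np.c_[yd,zd]
    print(' yd pct',np.percentile(A[:,0],[0,1,5,50,95,99,100]).round(4),'zd',np.percentile(A[:,1],[0,1,5,50,95,99,100]).round(4), 'zmax',w[:,2].max())
    o=q[~m];print(' off-plane',np.percentile((o-c)@nn,[0,10,50,90,100]).round(3))
# holder
X=C['top'];q=X[145:180,262:325].reshape(-1,3);q=q[(q[:,1]<-.06)&(q[:,2]>.03)];print('holder',q.min(0),q.max(0))
q=C['scene'][140:215,225:275].reshape(-1,3);q=q[(q[:,1]<-.06)&(q[:,2]>.03)&(q[:,0]<.8)];print('holder',q.min(0),q.max(0))
for n,(l,t,r,b) in dict(top=(255,160,285,195),scene=(240,170,265,230)).items():
    cv2.imwrite(f'pics/pin_{n}.png',cv2.resize(cv2.cvtColor(P[n]['img'][t:b,l:r],cv2.COLOR_RGB2BGR),None,fx=10,fy=10,interpolation=0))
E
python3 m.py; python3 -c "
import cv2,numpy as np
a=cv2.imread('pics/pin_top.png');b=cv2.imread('pics/pin_scene.png');h=max(len(a),len(b));
f=lambda i:cv2.copyMakeBorder(i,0,h-len(i),0,10,0)
cv2.imwrite('pics/pins.png',np.hstack([f(a),f(b)]))"
```

```text
scene cabtop 1074 ((673.7329711914062, 20.67230224609375), (155.17935180664062, 257.5262451171875), 28.195085525512695) 0.18271466088687116 [[545.0, 97.0], [666.0, -129.0], [803.0, -56.0], [681.0, 171.0]]
top cabtop 2344 ((684.28955078125, 22.93952178955078), (160.0452117919922, 219.1640167236328), 11.723973274230957) 0.18343118530940145 [[584.0, 114.0], [628.0, -101.0], [785.0, -68.0], [740.0, 146.0]]
top doorplane [-0.142 -0.851  0.505] [ 0.505 -0.22   0.106] 1190 1688 lean 30.32553021927142 yaw -99.48314943812454
 yd [-0.986  0.165  0.   ] zd [0.083 0.498 0.863]
 yd pct [-0.0934 -0.0787 -0.0673 -0.0008  0.0716  0.0774  0.0788] zd [-0.0875 -0.0809 -0.0743  0.0032  0.065   0.0692  0.074 ] zmax 0.17003321752523304
 off-plane [-0.016 -0.009  0.004  0.011  0.029]
scene doorplane [-0.143 -0.882  0.448] [ 0.495 -0.206  0.102] 932 1374 lean 26.6400569920238 yaw -99.2161838268763
 yd [-0.987  0.16  -0.   ] zd [0.072 0.443 0.894]
 yd pct [-0.0999 -0.0903 -0.0692  0.0023  0.0619  0.071   0.0739] zd [-0.0807 -0.0785 -0.0714  0.0021  0.0616  0.0643  0.0663] zmax 0.16063847880298837
 off-plane [-0.027 -0.006  0.005  0.028  0.038]
holder [ 0.65768604 -0.17807203  0.03004208] [ 0.71028379 -0.08612696  0.26625493]
holder [ 0.65131587 -0.38110324  0.03000257] [ 0.79989123 -0.07784924  0.23992947]
```

View pics/pins.png

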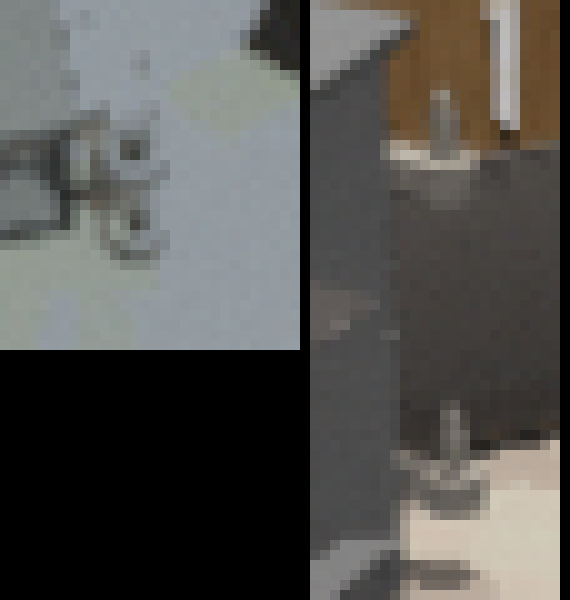

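The upper pin shows at about (267.6,174.5) in the top view and (252.7,179–185) in the scene view. The lower pin is at about (268,181.5) and (254,210–216). Next I'll triangulate them and fit the cabinet.

```bash
cat > m2.py <<'E'
from h import *
import pickle
P={n:pickle.load(open(n+'0.pkl','rb')) for n in('scene','top')}
def ray(p,u,v):
    R=np.array(p['R']);o=-R.T@p['t'];d=R.T@np.array([(u-p['cx'])/p['fx'],(v-p['cy'])/p['fy'],1]);return o,d
def atz(p,u,v,z): o,d=ray(p,u,v);return (o+d*(z-o[2])/d[2]).round(4)
def tri(u1,u2):
    (o1,d1),(o2,d2)=ray(P['scene'],*u1),ray(P['top'],*u2)
    s=np.linalg.lstsq(np.c_[d1,-d2],o2-o1,rcond=None)[0];a,b=o1+d1*s[0],o2+d2*s[1];return ((a+b)/2).round(4),np.linalg.norm(a-b).round(4)
if __name__=='__main__':
    print('hi tip',tri((252.7,179),(267.6,174.5)),'lo tip',tri((254,210),(268,181.5)))
    print('top@z',atz(P['top'],267.6,174.5,.155),atz(P['top'],268,181.5,.055))
    print('scene@z',atz(P['scene'],252.7,178.8,.155),atz(P['scene'],254,209.9,.055),'feet',atz(P['scene'],252.9,185,.135),atz(P['scene'],254.2,216,.035))
    for n in P:
        X=cloud(P[n]);m=((np.abs(X[...,2]-.183)<.007)&(np.abs(X[...,0]-.66)<.12)&(np.abs(X[...,1]-.05)<.12)).astype(np.uint8)
        m=cv2.morphologyEx(m,cv2.MORPH_OPEN,np.ones((3,3),np.uint8));_,L,S,_=cv2.connectedComponentsWithStats(m);k=1+np.argmax(S[1:,4])
        r=cv2.minAreaRect((X[L==k][:,:2]*1000).astype(np.float32));print(n,r,np.median(X[L==k][:,2]),cv2.boxPoints(r).round(0).tolist())
E
python3 m2.py
```

```text
hi tip (array([ 0.6127, -0.039 ,  0.1544]), np.float64(0.0008)) lo tip (array([ 0.6127, -0.0398,  0.0571]), np.float64(0.0004))
top@z [ 0.6123 -0.0392  0.155 ] [ 0.6133 -0.0397  0.055 ]
scene@z [ 0.6131 -0.0388  0.155 ] [ 0.6157 -0.0436  0.055 ] feet [ 0.6148 -0.0409  0.135 ] [ 0.6157 -0.0437  0.035 ]
scene ((653.6101684570312, 57.51300048828125), (122.67767333984375, 147.27407836914062), 11.49170970916748) 0.18270441974203816 [[579.0, 117.0], [608.0, -27.0], [728.0, -2.0], [699.0, 142.0]]
top ((658.8035278320312, 56.035911560058594), (123.5409164428711, 143.860595703125), 11.62290096282959) 0.1834388237640232 [[584.0, 114.0], [613.0, -27.0], [734.0, -2.0], [705.0, 139.0]]
```

```bash
cat > k.py <<'E'
from h import *
from scipy.spatial.transform import Rotation as Ro
def cur():
    o=telemetry.get_obs();return np.array(o['ee_pos']),Ro.from_euler('xyz',o['eef_rot'])
def rows(p0,R0,p1,R1,N):
    r=(R0.inv()*R1).as_rotvec()/N
    M=sum((R0*Ro.from_rotvec(r*k)).as_matrix() for k in range(N))
    d=np.linalg.solve(M,p1-p0)
    print(N,'rows d',(d/.1).round(3),'r',(r/(np.pi/2)).round(4),'deg',np.degrees(np.linalg.norm(r)).round(2))
# door frame axes at rest
n=np.array([-.142,-.851,.505]);n/=np.linalg.norm(n);zd=np.array([.083,.498,.863]);zd-=n*(n@zd);zd/=np.linalg.norm(zd);yd=np.cross(zd,-n)
Rg=Ro.from_matrix(np.c_[np.cross(n,-zd),n,-zd])
G=np.array([.505,-.22,.106])+zd*.055-n*.005
E
python3 - <<'E'
from k import *
p,R=cur();a=G+zd*.08
m=np.array([.34,-.33,.34])
print(G,a,Rg.as_euler('xyz'))
rows(p,R,m,R,7); rows(m,R,a,Rg,10); rows(a,Rg,G,Rg,5)
E
```

```text
[ 0.51027779 -0.18833825  0.15094083] [ 0.51692154 -0.14847578  0.21998317] [ 2.61203214e+00 -8.30393637e-05 -1.65290621e-01]
7 rows d [ 0.298 -0.178 -0.168] r [0. 0. 0.] deg 0.0
10 rows d [ 0.204 -0.186  0.075] r [-0.033  -0.0086  0.0317] deg 4.19
5 rows d [-0.    0.    0.16] r [0. 0. 0.] deg 0.0
```

>>> step_arm(plan=[{"dx": 0.298, "dy": -0.178, "dz": -0.168}, {"dx": 0.298, "dy": -0.178, "dz": -0.168}, {"dx": 0.298, "dy": -0.178, "dz": -0.168}, {"dx": 0.298, "dy": -0.178, "dz": -0.168}, {"dx": 0.298, "dy": -0.178, "dz": -0.168}, {"dx": 0.298, "dy": -0.178, "dz": -0.168}, {"dx": 0.298, "dy": -0.178, "dz": -0.168}])

```text
$.plan[0]: bad value
```

>>> step_arm(plan=[{"dx": 0.204, "dy": -0.186, "dz": 0.075, "rx": -0.033, "ry": -0.0086, "rz": 0.0317}, {"dx": 0.204, "dy": -0.186, "dz": 0.075, "rx": -0.033, "ry": -0.0086, "rz": 0.0317}, {"dx": 0.204, "dy": -0.186, "dz": 0.075, "rx": -0.033, "ry": -0.0086, "rz": 0.0317}, {"dx": 0.204, "dy": -0.186, "dz": 0.075, "rx": -0.033, "ry": -0.0086, "rz": 0.0317}, {"dx": 0.204, "dy": -0.186, "dz": 0.075, "rx": -0.033, "ry": -0.0086, "rz": 0.0317}, {"dx": 0.204, "dy": -0.186, "dz": 0.075, "rx": -0.033, "ry": -0.0086, "rz": 0.0317}, {"dx": 0.204, "dy": -0.186, "dz": 0.075, "rx": -0.033, "ry": -0.0086, "rz": 0.0317}, {"dx": 0.204, "dy": -0.186, "dz": 0.075, "rx": -0.033, "ry": -0.0086, "rz": 0.0317}, {"dx": 0.204, "dy": -0.186, "dz": 0.075, "rx": -0.033, "ry": -0.0086, "rz": 0.0317}, {"dx": 0.204, "dy": -0.186, "dz": 0.075, "rx": -0.033, "ry": -0.0086, "rz": 0.0317}])

```text
$.plan[0]: bad value
```

Run:
```python
from k import *
p,R=cur();print(p,R.as_euler('xyz'));rows(p,R,G,Rg,5);rows(p,R,G,Rg,10)
```

```text
[ 0.18589384 -0.51762457  0.2224327 ] [-3.14156203e+00 -1.45502070e-05  3.44789215e-01]
5 rows d [ 0.749 -0.587  0.005] r [-0.066  -0.0172  0.0634] deg 8.38
10 rows d [ 0.367 -0.303 -0.008] r [-0.033  -0.0086  0.0317] deg 4.19
```

All seven fields seem to be required, so I'll send them in full.

>>> step_arm(plan=[{"dx": 0.298, "dy": -0.178, "dz": -0.168, "rx": 0, "ry": 0, "rz": 0, "claw": 0}, {"dx": 0.298, "dy": -0.178, "dz": -0.168, "rx": 0, "ry": 0, "rz": 0, "claw": 0}, {"dx": 0.298, "dy": -0.178, "dz": -0.168, "rx": 0, "ry": 0, "rz": 0, "claw": 0}, {"dx": 0.298, "dy": -0.178, "dz": -0.168, "rx": 0, "ry": 0, "rz": 0, "claw": 0}, {"dx": 0.298, "dy": -0.178, "dz": -0.168, "rx": 0, "ry": 0, "rz": 0, "claw": 0}, {"dx": 0.298, "dy": -0.178, "dz": -0.168, "rx": 0, "ry": 0, "rz": 0, "claw": 0}, {"dx": 0.298, "dy": -0.178, "dz": -0.168, "rx": 0, "ry": 0, "rz": 0, "claw": 0}])

```text
time_s: 1.8
ee_pos: [0.3407, -0.3286, 0.3409]
eef_rot: [3.141, -0.0, 0.345]
force: [0.2, -0.3, -0.1]
grip_width: 0.0938
grip_force: 0.0
```

>>> step_arm(plan=[{"dx": 0.204, "dy": -0.186, "dz": 0.075, "rx": -0.033, "ry": -0.0086, "rz": 0.0317, "claw": 0}, {"dx": 0.204, "dy": -0.186, "dz": 0.075, "rx": -0.033, "ry": -0.0086, "rz": 0.0317, "claw": 0}, {"dx": 0.204, "dy": -0.186, "dz": 0.075, "rx": -0.033, "ry": -0.0086, "rz": 0.0317, "claw": 0}, {"dx": 0.204, "dy": -0.186, "dz": 0.075, "rx": -0.033, "ry": -0.0086, "rz": 0.0317, "claw": 0}, {"dx": 0.204, "dy": -0.186, "dz": 0.075, "rx": -0.033, "ry": -0.0086, "rz": 0.0317, "claw": 0}, {"dx": 0.204, "dy": -0.186, "dz": 0.075, "rx": -0.033, "ry": -0.0086, "rz": 0.0317, "claw": 0}, {"dx": 0.204, "dy": -0.186, "dz": 0.075, "rx": -0.033, "ry": -0.0086, "rz": 0.0317, "claw": 0}, {"dx": 0.204, "dy": -0.186, "dz": 0.075, "rx": -0.033, "ry": -0.0086, "rz": 0.0317, "claw": 0}, {"dx": 0.204, "dy": -0.186, "dz": 0.075, "rx": -0.033, "ry": -0.0086, "rz": 0.0317, "claw": 0}, {"dx": 0.204, "dy": -0.186, "dz": 0.075, "rx": -0.033, "ry": -0.0086, "rz": 0.0317, "claw": 0}])

```text
time_s: 2.8
ee_pos: [0.5178, -0.1479, 0.2198]
eef_rot: [2.609, -0.002, -0.167]
force: [-0.2, -1.2, 0.4]
grip_width: 0.0941
grip_force: 0.0
```

Run:
```python
from k import *
p,R=cur();print(p,R.as_euler('xyz'));rows(p,R,G,Rg,6)
```

```text
[ 0.51781414 -0.14789613  0.21976804] [ 2.60937612e+00 -1.94332528e-03 -1.66520586e-01]
6 rows d [-0.001  0.001  0.134] r [ 0.0003 -0.0001 -0.0002] deg 0.03
```

>>> step_arm(plan=[{"dx": 0, "dy": 0, "dz": 0.134, "rx": 0, "ry": 0, "rz": 0, "claw": 0}, {"dx": 0, "dy": 0, "dz": 0.134, "rx": 0, "ry": 0, "rz": 0, "claw": 0}, {"dx": 0, "dy": 0, "dz": 0.134, "rx": 0, "ry": 0, "rz": 0, "claw": 0}, {"dx": 0, "dy": 0, "dz": 0.134, "rx": 0, "ry": 0, "rz": 0, "claw": 0}, {"dx": 0, "dy": 0, "dz": 0.134, "rx": 0, "ry": 0, "rz": 0, "claw": 0}, {"dx": 0, "dy": 0, "dz": 0.134, "rx": 0, "ry": 0, "rz": 0, "claw": 0}, {"dx": 0, "dy": 0, "dz": 0, "rx": 0, "ry": 0, "rz": 0, "claw": 0.6}, {"dx": 0, "dy": 0, "dz": 0, "rx": 0, "ry": 0, "rz": 0, "claw": 0.8}], grip_force=40)

```text
time_s: 3.6
ee_pos: [0.5102, -0.1891, 0.1507]
eef_rot: [2.612, -0.0, -0.166]
force: [-0.4, -0.2, -0.4]
grip_width: 0.0812
grip_force: 0.0
```

>>> step_arm(plan=[{"dx": 0, "dy": 0, "dz": 0, "rx": 0, "ry": 0, "rz": 0, "claw": 1}, {"dx": 0, "dy": 0, "dz": 0, "rx": 0, "ry": 0, "rz": 0, "claw": 1}, {"dx": 0, "dy": 0, "dz": 0, "rx": 0, "ry": 0, "rz": 0, "claw": 1}, {"dx": 0, "dy": 0, "dz": 0, "rx": 0, "ry": 0, "rz": 0, "claw": 1}, {"dx": 0, "dy": 0, "dz": 0, "rx": 0, "ry": 0, "rz": 0, "claw": 1}], grip_force=45)

```text
time_s: 4.1
ee_pos: [0.5103, -0.1888, 0.1508]
eef_rot: [2.612, -0.0, -0.165]
force: [-0.1, -0.3, 0.6]
grip_width: 0.0415
grip_force: 0.0
```

>>> step_arm(plan=[{"dx": 0, "dy": 0, "dz": 0, "rx": 0, "ry": 0, "rz": 0, "claw": 1}, {"dx": 0, "dy": 0, "dz": 0, "rx": 0, "ry": 0, "rz": 0, "claw": 1}, {"dx": 0, "dy": 0, "dz": 0, "rx": 0, "ry": 0, "rz": 0, "claw": 1}, {"dx": 0, "dy": 0, "dz": 0, "rx": 0, "ry": 0, "rz": 0, "claw": 1}, {"dx": 0, "dy": 0, "dz": 0, "rx": 0, "ry": 0, "rz": 0, "claw": 1}, {"dx": 0, "dy": 0, "dz": 0, "rx": 0, "ry": 0, "rz": 0, "claw": 1}, {"dx": 0, "dy": 0, "dz": 0, "rx": 0, "ry": 0, "rz": 0, "claw": 1}], grip_force=45)

```text
time_s: 4.8
ee_pos: [0.5102, -0.1889, 0.1506]
eef_rot: [2.612, 0.0, -0.165]
force: [1.0, -0.4, -0.1]
grip_width: 0.0101
grip_force: 45.0
```

```bash
cat >> k.py <<'E'
Ru=Ro.from_euler('xyz',[np.pi,0,-.165])
E
python3 - <<'E'
from k import *
p,R=cur();a=p+zd*.09;b=np.array([.487,-.04,.235])
rows(p,R,a,R,6);rows(a,R,b,Ru,8)
E
```

```text
6 rows d [-0.    0.   -0.15] r [0. 0. 0.] deg 0.0
8 rows d [-0.059 -0.115 -0.044] r [ 0.0422  0.     -0.    ] deg 3.8
```

>>> step_arm(plan=[{"dx": 0, "dy": 0, "dz": -0.15, "rx": 0, "ry": 0, "rz": 0, "claw": 1}, {"dx": 0, "dy": 0, "dz": -0.15, "rx": 0, "ry": 0, "rz": 0, "claw": 1}, {"dx": 0, "dy": 0, "dz": -0.15, "rx": 0, "ry": 0, "rz": 0, "claw": 1}, {"dx": 0, "dy": 0, "dz": -0.15, "rx": 0, "ry": 0, "rz": 0, "claw": 1}, {"dx": 0, "dy": 0, "dz": -0.15, "rx": 0, "ry": 0, "rz": 0, "claw": 1}, {"dx": 0, "dy": 0, "dz": -0.15, "rx": 0, "ry": 0, "rz": 0, "claw": 1}])

```text
time_s: 5.4
ee_pos: [0.5176, -0.1437, 0.2286]
eef_rot: [2.612, 0.001, -0.165]
force: [0.2, -0.5, -2.5]
grip_width: 0.0096
grip_force: 45.0
```

>>> step_arm(plan=[{"dx": -0.059, "dy": -0.115, "dz": -0.044, "rx": 0.0422, "ry": 0, "rz": 0, "claw": 1}, {"dx": -0.059, "dy": -0.115, "dz": -0.044, "rx": 0.0422, "ry": 0, "rz": 0, "claw": 1}, {"dx": -0.059, "dy": -0.115, "dz": -0.044, "rx": 0.0422, "ry": 0, "rz": 0, "claw": 1}, {"dx": -0.059, "dy": -0.115, "dz": -0.044, "rx": 0.0422, "ry": 0, "rz": 0, "claw": 1}, {"dx": -0.059, "dy": -0.115, "dz": -0.044, "rx": 0.0422, "ry": 0, "rz": 0, "claw": 1}, {"dx": -0.059, "dy": -0.115, "dz": -0.044, "rx": 0.0422, "ry": 0, "rz": 0, "claw": 1}, {"dx": -0.059, "dy": -0.115, "dz": -0.044, "rx": 0.0422, "ry": 0, "rz": 0, "claw": 1}, {"dx": -0.059, "dy": -0.115, "dz": -0.044, "rx": 0.0422, "ry": 0, "rz": 0, "claw": 1}])

```text
time_s: 6.2
ee_pos: [0.4868, -0.0399, 0.2348]
eef_rot: [-3.139, 0.001, -0.165]
force: [-0.5, 0.2, -2.2]
grip_width: 0.0095
grip_force: 45.0
```

Run:
```python
from h import *
import pickle
im=[]
for n,(l,t,r,b) in dict(scene=(200,100,330,240),top=(220,130,350,270)).items():
    p=viewer.camera(n);pickle.dump(p,open(n+'1.pkl','wb'))
    im.append(cv2.resize(cv2.cvtColor(p['img'][t:b,l:r],cv2.COLOR_RGB2BGR),None,fx=3,fy=4,interpolation=2)[:, :])
    X=cloud(p)
im=[cv2.resize(i,(390,420)) for i in im]
cv2.imwrite('pics/held.png',np.hstack(im))
```

```text
(no output)
```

View pics/held.png

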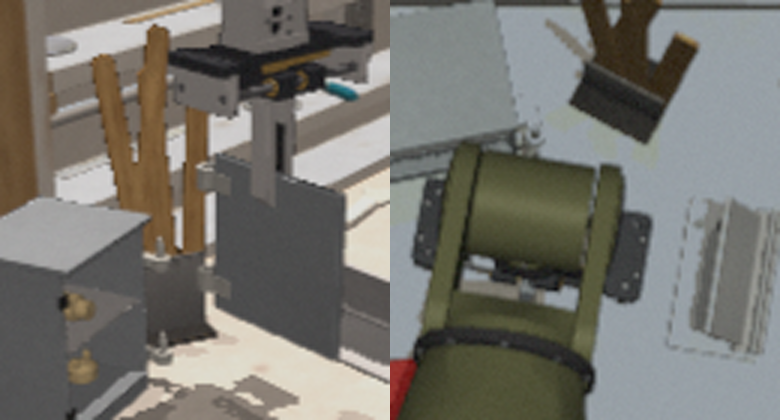

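The door is held upright. In the scene view its hinge corners sit at px (272,151) and (272,202), and the knuckles are at the left edge. The top view is blocked by the arm, so I'll measure the door's pose in the hand from its edges in the scene view.

```bash
cat > d.py <<'E'
from k import *
from m2 import ray
import pickle
def proj(p,X):
    c=np.array(p['R'])@X+p['t'];return np.array([p['fx']*c[0]/c[2]+p['cx'],p['fy']*c[1]/c[2]+p['cy']])
def measure(p,tp,R,out=None):
    M=R.as_matrix();xd=-M[:,1];zdn=-M[:,2];ydn=np.cross(zdn,xd)
    o=tp+xd*.005
    X=cloud(p);d=(X-o)@xd;a=(X-o)@ydn;b=(X-o)@zdn
    m=((np.abs(d)<.012)&(np.abs(a)<.12)&(b<.05)&(b>-.17)).astype(np.uint8)
    m=cv2.morphologyEx(m,cv2.MORPH_OPEN,np.ones((3,3),np.uint8))
    _,L,S,_=cv2.connectedComponentsWithStats(m);m=L==1+np.argmax(S[1:,4])
    print('plane off mm',1e3*np.median(d[m]).round(4),'tilt fit',np.linalg.lstsq(np.c_[a[m],b[m],np.ones(m.sum())],d[m],rcond=None)[0].round(4))
    def pc(u,v):
        O,D=ray(p,u,v);w=O+D*(((o-O)@xd)/(D@xd))-o;return w@ydn,w@zdn
    v,u=np.nonzero(m);q=np.array([pc(*t) for t in zip(u,v)])
    # boundary by bins
    def edge(sel,ax,fn):
        z=q[sel];k=np.round(z[:,1-ax]/.004);P=np.array([[kk*.004,fn(z[k==kk,ax])] for kk in np.unique(k)]);
        c=np.polyfit(P[:,0],P[:,1],1);r=P[:,1]-np.polyval(c,P[:,0]);g=np.abs(r-np.median(r))<.003;return np.polyfit(P[g,0],P[g,1],1),g.sum()
    mid=(q[:,1]<-.03)&(q[:,1]>-.09)
    print('px size mm approx; hinge edge y',edge(mid,0,np.min),'free edge',edge((q[:,1]<-.02)&(q[:,1]>-.11),0,np.max))
    print('bottom',edge(np.abs(q[:,0])<.06,1,np.min),'top',edge((np.abs(q[:,0])<.06)&(np.abs(q[:,0])>.025),1,np.max))
if __name__=='__main__':
    p=pickle.load(open('scene1.pkl','rb'));tp,R=cur();print(tp,R.as_euler('xyz'))
    measure(p,tp,R)
    for h in(.155,.135,.055,.035): print('pin px',proj(p,np.array([.613,-.0395,h])))
    l,t,r,b=235,135,320,230
    cv2.imwrite('pics/s1z.png',cv2.resize(cv2.cvtColor(p['img'][t:b,l:r],cv2.COLOR_RGB2BGR),None,fx=6,fy=6,interpolation=0))
E
python3 d.py
```

```text
[ 0.48682867 -0.04035848  0.23522489] [-3.14021322e+00 -4.25753771e-04 -1.65615713e-01]
plane off mm -0.2 tilt fit [-0.0103 -0.0038 -0.0005]
px size mm approx; hinge edge y (array([ 0.00917684, -0.06245094]), np.int64(15)) free edge (array([0.00589511, 0.0894623 ]), np.int64(23))
bottom (array([-0.00417923, -0.13704627]), np.int64(30)) top (array([0.00973829, 0.01460283]), np.int64(8))
pin px [252.8768541  178.73186184]
pin px [253.06710737 185.29881385]
pin px [253.80160788 210.65149079]
pin px [253.97888004 216.7703756 ]
```

View pics/s1z.png

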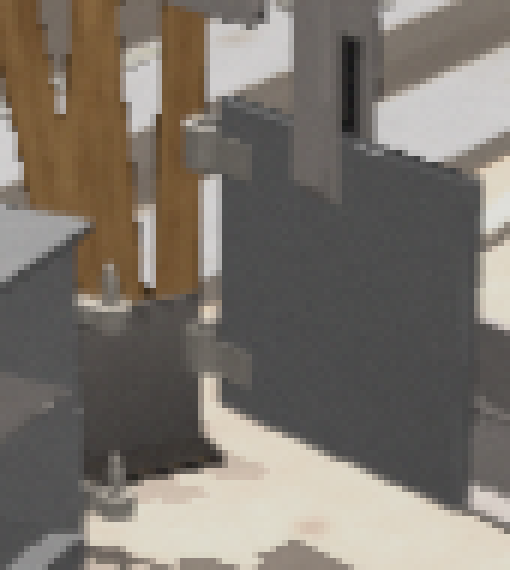

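Run:
```python
from d import *
p=pickle.load(open('scene1.pkl','rb'));tp,R=cur();M=R.as_matrix();xd=-M[:,1];z=-M[:,2];y=np.cross(z,xd)
K=lambda a,b:tp+y*(.0135+a)+z*(b-.137)
for nm,a,b in(('lo bot',-.087,.015),('lo top',-.087,.035),('hi bot',-.087,.115),('hi top',-.087,.135),('outer edge lo mid',-.097,.025),('hi',-.097,.125)):
    q=proj(p,K(a,b));print(nm,q.round(1),'zoom',((q-[235,135]+.5)*6).round(0))
pre=np.array([.613,-.0395,0])+y*.0735; pre[2]=.205
print('pre',pre);R1=Ro.from_euler('xyz',[np.pi,0,-.1656])
rows(tp,R,pre,R1,6); rows(pre,R1,pre-[0,0,.02],R1,1)
```

```text
lo bot [270.9 195.5] zoom [218. 366.]
lo top [270.8 188.9] zoom [218. 327.]
hi bot [270.6 161.8] zoom [217. 164.]
hi top [270.6 154.7] zoom [216. 121.]
outer edge lo mid [268.5 191.2] zoom [204. 340.]
hi [268.1 157.4] zoom [202. 137.]
pre [ 0.5405057  -0.02738282  0.205     ]
6 rows d [ 0.085 -0.036  0.05 ] r [-0.0001 -0.     -0.    ] deg 0.01
1 rows d [-0.  -0.   0.2] r [0. 0. 0.] deg 0.0
```

>>> step_arm(plan=[{"dx": 0.085, "dy": -0.036, "dz": 0.05, "rx": 0, "ry": 0, "rz": 0, "claw": 1}, {"dx": 0.085, "dy": -0.036, "dz": 0.05, "rx": 0, "ry": 0, "rz": 0, "claw": 1}, {"dx": 0.085, "dy": -0.036, "dz": 0.05, "rx": 0, "ry": 0, "rz": 0, "claw": 1}, {"dx": 0.085, "dy": -0.036, "dz": 0.05, "rx": 0, "ry": 0, "rz": 0, "claw": 1}, {"dx": 0.085, "dy": -0.036, "dz": 0.05, "rx": 0, "ry": 0, "rz": 0, "claw": 1}, {"dx": 0.085, "dy": -0.036, "dz": 0.05, "rx": 0, "ry": 0, "rz": 0, "claw": 1}, {"dx": 0, "dy": 0, "dz": 0, "rx": 0, "ry": 0, "rz": 0, "claw": 1}, {"dx": 0, "dy": 0, "dz": 0, "rx": 0, "ry": 0, "rz": 0, "claw": 1}])

```text
time_s: 7.1
ee_pos: [0.541, -0.0273, 0.2043]
eef_rot: [-3.141, 0.001, -0.165]
force: [-2.9, 0.6, -1.9]
grip_width: 0.0095
grip_force: 45.0
```

Run:
```python
from d import *
p=viewer.camera('scene');pickle.dump(p,open('scene2.pkl','wb'));tp,R=cur();M=R.as_matrix();xd=-M[:,1];z=-M[:,2];y=np.cross(z,xd)
print(tp,R.as_euler('xyz'));measure(p,tp,R)
l,t,r,b=235,140,300,230;f=8
im=cv2.resize(cv2.cvtColor(p['img'][t:b,l:r],cv2.COLOR_RGB2BGR),None,fx=f,fy=f,interpolation=0);im0=im.copy()
def D(c0,zs,rad,col):
    for zz in zs:
        pts=[((proj(p,c0(zz,rad*np.cos(a),rad*np.sin(a)))-[l,t]+.5)*f) for a in np.linspace(0,6.28,40)]
        cv2.polylines(im,[np.int32(pts)],True,col,1)
K=lambda zz,dx,dy:tp+y*(.0135-.087+dy)+xd*dx+z*(zz-.137)
Pn=lambda zz,dx,dy:np.array([.613+dx,-.0395+dy,zz])
D(K,(.015,.035,.115,.135),.010,(0,0,255))
D(Pn,(.035,.135),.009,(0,255,0));D(Pn,(.047,.147),.004,(0,255,0));D(Pn,(.055,.155),.0015,(0,255,0))
pts=[(proj(p,tp+y*(.0135+a)+xd*.005+z*(b_-.137))-[l,t]+.5)*f for a,b_ in((-.075,0),(.075,0),(.075,.15),(-.075,.15))]
cv2.polylines(im,[np.int32(pts)],True,(255,0,0),1)
cv2.imwrite('pics/ov2.png',cv2.resize(np.hstack([im0[:,:400],im[:,:400]]),(800,720))[0:600] if 0 else np.hstack([im0[:600,:400],im[:600,:400]]))
```

```text
[ 0.54093496 -0.02738829  0.20460481] [-3.14133256e+00  6.93648301e-04 -1.65080268e-01]
plane off mm -1.0 tilt fit [-0.0127  0.0073 -0.0003]
px size mm approx; hinge edge y (array([ 0.37920481, -0.04790177]), np.int64(9)) free edge (array([-0.02024087,  0.09252469]), np.int64(22))
bottom (array([ 0.01447238, -0.13624738]), np.int64(23)) top (array([0.04171168, 0.01415746]), np.int64(15))
```

View pics/ov2.png

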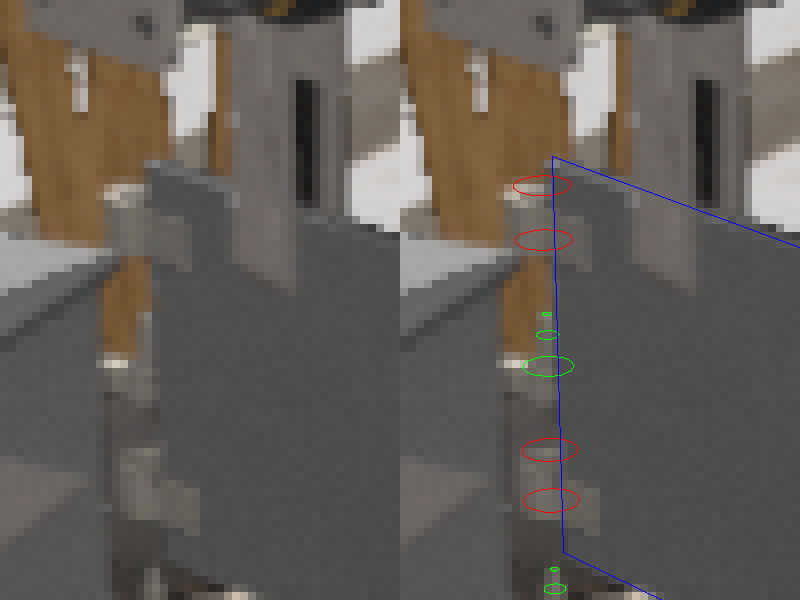

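Run:
```python
from d import *
o=telemetry.get_obs();print(o['time_s'],np.round(o['force'],2),np.round(o['moment'],3))
for f in('scene1','scene2'):
    p=pickle.load(open(f+'.pkl','rb'));tp=np.array([.4868,-.0404,.2352]) if f=='scene1' else np.array([.5409,-.0274,.2046])
    M=Ro.from_euler('xyz',[np.pi,0,-.165]).as_matrix();xd=-M[:,1];z=-M[:,2];y=np.cross(z,xd)
    g=cv2.GaussianBlur(cv2.cvtColor(p['img'],cv2.COLOR_RGB2GRAY).astype(float),(0,0),.6)
    q=lambda a,b,x=.005:proj(p,tp+y*(.0135+a)+xd*x+z*(b-.137))
    # sample profiles across edges in door plane coords, find max gradient
    def prof(fn,ts):
        v=np.array([cv2.remap(g.astype(np.float32),np.float32([[fn(t)[0]]]),np.float32([[fn(t)[1]]]),cv2.INTER_CUBIC)[0,0] for t in ts]);return v
    ts=np.arange(-.010,.0101,.0005)
    for nm,pts,dirn in(('free',[.02,.035,.05,.065,.08,.1,.12,.135],0),('bottom',[-.06,-.04,-.02,0,.02,.04,.06],1),('hinge',[.008,.05,.06,.07,.08,.09,.1,.142],2),('top',[.03,.04,.05,.06,.07,-.03,-.04,-.055],3)):
        e=[]
        for s in pts:
            fn={0:lambda t:q(.075+t,s),1:lambda t:q(s,t),2:lambda t:q(-.075+t,s),3:lambda t:q(s,.15+t)}[dirn]
            v=prof(fn,ts);d=np.abs(np.gradient(v));e.append((s,round(1e3*ts[d.argmax()],1),round(d.max(),1)))
        print(f,nm,[(a,b) for a,b,c in e])
```

```text
7.15 [-2.05  0.3  -3.77] [0.188 0.719 0.062]
scene1 free [(0.02, np.float64(1.0)), (0.035, np.float64(0.0)), (0.05, np.float64(3.5)), (0.065, np.float64(3.0)), (0.08, np.float64(1.5)), (0.1, np.float64(0.5)), (0.12, np.float64(3.0)), (0.135, np.float64(2.0))]
scene1 bottom [(-0.06, np.float64(-1.5)), (-0.04, np.float64(-2.5)), (-0.02, np.float64(-2.0)), (0, np.float64(-1.0)), (0.02, np.float64(-2.0)), (0.04, np.float64(-1.0)), (0.06, np.float64(-2.0))]
scene1 hinge [(0.008, np.float64(-6.5)), (0.05, np.float64(-5.0)), (0.06, np.float64(-5.5)), (0.07, np.float64(-5.5)), (0.08, np.float64(-5.5)), (0.09, np.float64(-5.0)), (0.1, np.float64(-5.0)), (0.142, np.float64(-4.5))]
scene1 top [(0.03, np.float64(3.0)), (0.04, np.float64(2.5)), (0.05, np.float64(2.0)), (0.06, np.float64(6.5)), (0.07, np.float64(-0.5)), (-0.03, np.float64(4.5)), (-0.04, np.float64(3.0)), (-0.055, np.float64(10.0))]
scene2 free [(0.02, np.float64(6.0)), (0.035, np.float64(6.0)), (0.05, np.float64(5.5)), (0.065, np.float64(5.5)), (0.08, np.float64(5.0)), (0.1, np.float64(8.5)), (0.12, np.float64(7.5)), (0.135, np.float64(8.5))]
scene2 bottom [(-0.06, np.float64(-9.0)), (-0.04, np.float64(-4.5)), (-0.02, np.float64(-1.0)), (0, np.float64(0.5)), (0.02, np.float64(-1.0)), (0.04, np.float64(0.5)), (0.06, np.float64(1.5))]
scene2 hinge [(0.008, np.float64(-9.0)), (0.05, np.float64(-10.0)), (0.06, np.float64(-2.5)), (0.07, np.float64(-2.5)), (0.08, np.float64(-2.5)), (0.09, np.float64(-2.5)), (0.1, np.float64(-0.5)), (0.142, np.float64(-3.0))]
scene2 top [(0.03, np.float64(4.5)), (0.04, np.float64(4.5)), (0.05, np.float64(4.5)), (0.06, np.float64(5.0)), (0.07, np.float64(8.0)), (-0.03, np.float64(-6.5)), (-0.04, np.float64(-4.0)), (-0.055, np.float64(-4.5))]
```

The low knuckle seems to have brushed the upper shoulder on the way in, which turned the door slightly in the hand. I'll back straight out at this height and measure it again.

>>> step_arm(plan=[{"dx": -0.1, "dy": 0, "dz": 0, "rx": 0, "ry": 0, "rz": 0, "claw": 1}, {"dx": -0.15, "dy": 0, "dz": 0, "rx": 0, "ry": 0, "rz": 0, "claw": 1}, {"dx": -0.15, "dy": 0, "dz": 0.05, "rx": 0, "ry": 0, "rz": 0, "claw": 1}, {"dx": -0.15, "dy": 0, "dz": 0.05, "rx": 0, "ry": 0, "rz": 0, "claw": 1}, {"dx": 0, "dy": 0, "dz": 0.05, "rx": 0, "ry": 0, "rz": 0, "claw": 1}, {"dx": 0, "dy": 0, "dz": 0, "rx": 0, "ry": 0, "rz": 0, "claw": 1}, {"dx": 0, "dy": 0, "dz": 0, "rx": 0, "ry": 0, "rz": 0, "claw": 1}, {"dx": 0, "dy": 0, "dz": 0, "rx": 0, "ry": 0, "rz": 0, "claw": 1}])

```text
time_s: 7.95
ee_pos: [0.4872, -0.0186, 0.1901]
eef_rot: [-3.141, -0.001, -0.165]
force: [0.5, -0.3, -1.8]
grip_width: 0.0095
grip_force: 45.0
```

```bash
cat > ov.py <<'E'
from d import *
import sys
def overlay(fn,tp,R,c,h,eps,out,box=(235,135,320,230),f=8):
    # door: centre offset c along y from TCP, h = grasp z_d, eps in-plane rotation about x_d
    p=pickle.load(open(fn,'rb'));M=R.as_matrix();xd=-M[:,1];z=-M[:,2];y=np.cross(z,xd)
    y,z=y*np.cos(eps)+z*np.sin(eps),z*np.cos(eps)-y*np.sin(eps)
    l,t,r,b=box;im=cv2.resize(cv2.cvtColor(p['img'][t:b,l:r],cv2.COLOR_RGB2BGR),None,fx=f,fy=f,interpolation=0)
    S=lambda X:(proj(p,X)-[l,t]+.5)*f
    dp=lambda x,yy,zz:tp+xd*x+y*(c+yy)+z*(zz-h)
    def poly(P,col):cv2.polylines(im,[np.int32([S(X) for X in P])],True,col,1)
    for zz in(.015,.035,.115,.135):poly([dp(.01*np.cos(a),-.087+.01*np.sin(a),zz) for a in np.linspace(0,6.28,40)],(0,0,255))
    for s,col in((.005,(255,0,0)),(-.005,(255,255,0))):poly([dp(s,a,b_) for a,b_ in((-.075,0),(.075,0),(.075,.15),(-.075,.15))],col)
    for zz,rr in((.035,.009),(.135,.009),(.055,.0015),(.155,.0015)):poly([np.array([.613+rr*np.cos(a),-.0395+rr*np.sin(a),zz]) for a in np.linspace(0,6.28,40)],(0,255,0))
    cv2.imwrite(out,im)
    print('knuckle lo/hi bottom',dp(0,-.087,.015).round(4),dp(0,-.087,.115).round(4))
E
python3 - <<'E'
from ov import *
o=telemetry.get_obs();print(o['time_s'],np.round(o['force'],2),np.round(o['moment'],3),o['ee_pos'],o['eef_rot'])
p=viewer.camera('scene');pickle.dump(p,open('scene3.pkl','wb'));tp,R=cur();measure(p,tp,R)
overlay('scene3.pkl',tp,R,.0105,.137,.015,'pics/ov3.png',box=(240,150,325,225),f=8)
E
```

```text
7.95 [ 0.53 -0.32 -1.83] [0.011 0.026 0.039] [ 0.4872167  -0.01856601  0.19010267] [-3.14130066e+00 -5.94305262e-04 -1.65332600e-01]
plane off mm -0.9 tilt fit [-0.0099  0.004  -0.0005]
px size mm approx; hinge edge y (array([-0.08030017, -0.06602778]), np.int64(15)) free edge (array([-0.0415136 ,  0.08929629]), np.int64(23))
bottom (array([ 0.00518477, -0.13586761]), np.int64(19)) top (array([0.02333938, 0.01481315]), np.int64(14))
knuckle lo/hi bottom [ 0.5608 -0.0308  0.0669] [ 0.5623 -0.0311  0.1669]
```

View pics/ov3.png

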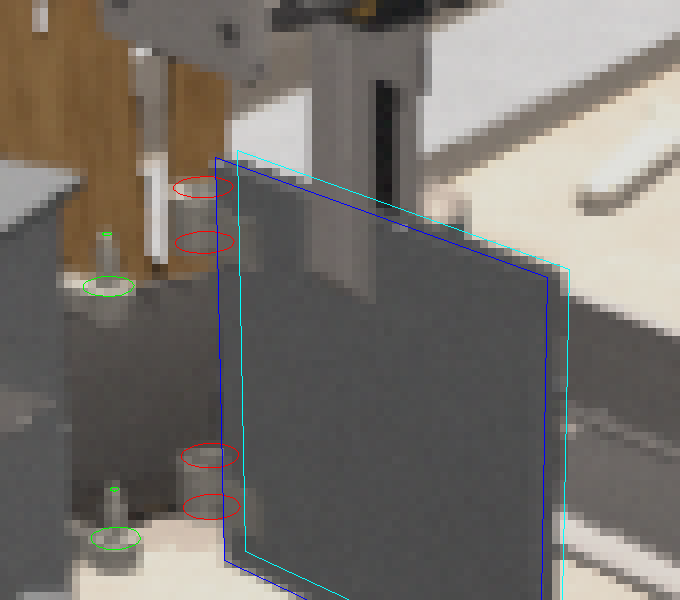

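The overlay fits. The knuckles and pins line up with the image for centre offset 10.5 mm and tilt about 0.008 rad. I'll slide in level at this height with a small tilt correction.

>>> step_arm(plan=[{"dx": 0.12, "dy": 0, "dz": 0, "rx": 0, "ry": 0.005, "rz": 0, "claw": 1}, {"dx": 0.12, "dy": 0, "dz": 0, "rx": 0, "ry": 0, "rz": 0, "claw": 1}, {"dx": 0.12, "dy": 0, "dz": 0, "rx": 0, "ry": 0, "rz": 0, "claw": 1}, {"dx": 0.1, "dy": 0, "dz": 0, "rx": 0, "ry": 0, "rz": 0, "claw": 1}, {"dx": 0.05, "dy": 0, "dz": 0, "rx": 0, "ry": 0, "rz": 0, "claw": 1}, {"dx": 0, "dy": 0, "dz": 0, "rx": 0, "ry": 0, "rz": 0, "claw": 1}, {"dx": 0, "dy": 0, "dz": 0, "rx": 0, "ry": 0, "rz": 0, "claw": 1}, {"dx": 0, "dy": 0, "dz": 0, "rx": 0, "ry": 0, "rz": 0, "claw": 1}])

```text
time_s: 8.8
ee_pos: [0.5368, -0.0268, 0.1903]
eef_rot: [-3.141, -0.008, -0.165]
force: [0.3, -0.3, -2.1]
grip_width: 0.0093
grip_force: 45.0
```

Run:
```python
from ov import *
o=telemetry.get_obs();print(o['time_s'],np.round(o['force'],2),np.round(o['moment'],3),o['ee_pos'],o['eef_rot'])
p=viewer.camera('scene');pickle.dump(p,open('scene4.pkl','wb'));tp,R=cur()
overlay('scene4.pkl',tp,R,.0105,.137,.008,'pics/ov4.png',box=(235,145,310,220),f=8)
```

```text
8.8 [ 0.32 -0.27 -2.06] [0.052 0.03  0.055] [ 0.53679317 -0.02676796  0.1902515 ] [-3.14127143 -0.00785354 -0.16520239]
knuckle lo/hi bottom [ 0.6123 -0.0393  0.0683] [ 0.6123 -0.0393  0.1683]
```

View pics/ov4.png

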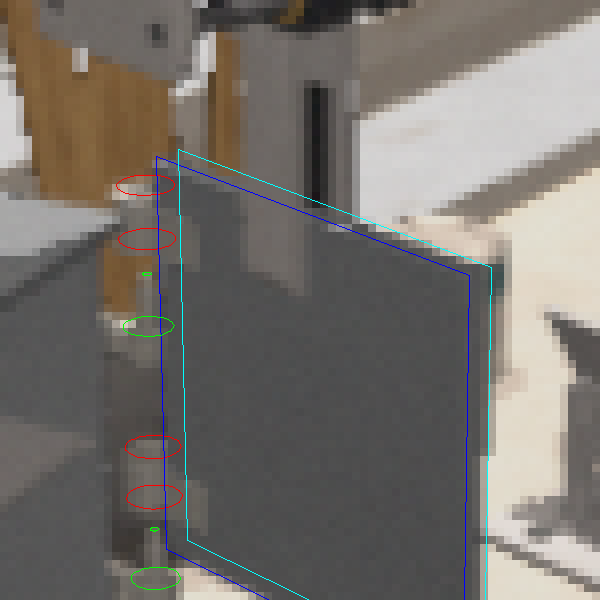

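>>> step_arm(plan=[{"dx": 0, "dy": 0, "dz": 0.05, "rx": 0, "ry": 0, "rz": 0, "claw": 1}, {"dx": 0, "dy": 0, "dz": 0.05, "rx": 0, "ry": 0, "rz": 0, "claw": 1}, {"dx": 0, "dy": 0, "dz": 0.03, "rx": 0, "ry": 0, "rz": 0, "claw": 1}, {"dx": 0, "dy": 0, "dz": 0.03, "rx": 0, "ry": 0, "rz": 0, "claw": 1}, {"dx": 0, "dy": 0, "dz": 0.03, "rx": 0, "ry": 0, "rz": 0, "claw": 1}, {"dx": 0, "dy": 0, "dz": 0, "rx": 0, "ry": 0, "rz": 0, "claw": 1}, {"dx": 0, "dy": 0, "dz": 0, "rx": 0, "ry": 0, "rz": 0, "claw": 1}])

```text
time_s: 9.55
ee_pos: [0.5372, -0.0268, 0.1712]
eef_rot: [-3.141, -0.008, -0.165]
force: [-0.6, -0.4, -1.6]
grip_width: 0.0097
grip_force: 45.0
```

>>> step_arm(plan=[{"dx": 0, "dy": 0, "dz": 0.02, "rx": 0, "ry": 0, "rz": 0, "claw": 1}, {"dx": 0, "dy": 0, "dz": 0.02, "rx": 0, "ry": 0, "rz": 0, "claw": 1}, {"dx": 0, "dy": 0, "dz": 0.02, "rx": 0, "ry": 0, "rz": 0, "claw": 1}, {"dx": 0, "dy": 0, "dz": 0, "rx": 0, "ry": 0, "rz": 0, "claw": 1}, {"dx": 0, "dy": 0, "dz": 0, "rx": 0, "ry": 0, "rz": 0, "claw": 1}])

```text
time_s: 10.05
ee_pos: [0.5372, -0.0268, 0.1652]
eef_rot: [-3.141, -0.008, -0.165]
force: [0.1, -0.2, -2.5]
grip_width: 0.0099
grip_force: 45.0
```

No contact force, so the pins are in the bores or there is still clearance. Continuing.

>>> step_arm(plan=[{"dx": 0, "dy": 0, "dz": 0.02, "rx": 0, "ry": 0, "rz": 0, "claw": 1}, {"dx": 0, "dy": 0, "dz": 0.02, "rx": 0, "ry": 0, "rz": 0, "claw": 1}, {"dx": 0, "dy": 0, "dz": 0.02, "rx": 0, "ry": 0, "rz": 0, "claw": 1}, {"dx": 0, "dy": 0, "dz": 0, "rx": 0, "ry": 0, "rz": 0, "claw": 1}, {"dx": 0, "dy": 0, "dz": 0, "rx": 0, "ry": 0, "rz": 0, "claw": 1}])

```text
time_s: 10.55
ee_pos: [0.5375, -0.0269, 0.1595]
eef_rot: [-3.141, -0.009, -0.165]
force: [1.2, 0.6, 1.7]
grip_width: 0.0098
grip_force: 45.0
```

>>> step_arm(plan=[{"dx": 0, "dy": 0, "dz": 0.01, "rx": 0, "ry": 0, "rz": 0, "claw": 1}, {"dx": 0, "dy": 0, "dz": 0.01, "rx": 0, "ry": 0, "rz": 0, "claw": 1}, {"dx": 0, "dy": 0, "dz": 0, "rx": 0, "ry": 0, "rz": 0, "claw": 1}])

```text
time_s: 10.85
ee_pos: [0.5375, -0.0269, 0.1585]
eef_rot: [-3.141, -0.009, -0.165]
force: [-5.9, 0.4, 14.0]
grip_width: 0.0099
grip_force: 45.0
```

Run:
```python
from ov import *
p=viewer.camera('scene');pickle.dump(p,open('scene5.pkl','wb'));tp,R=cur();print(tp)
overlay('scene5.pkl',tp,R,.0105,.137,.008,'pics/ov5.png',box=(235,145,310,220),f=8)
```

```text
[ 0.53749987 -0.02686492  0.1585124 ]
knuckle lo/hi bottom [ 0.6131 -0.0394  0.0366] [ 0.613  -0.0394  0.1366]
```

View pics/ov5.png

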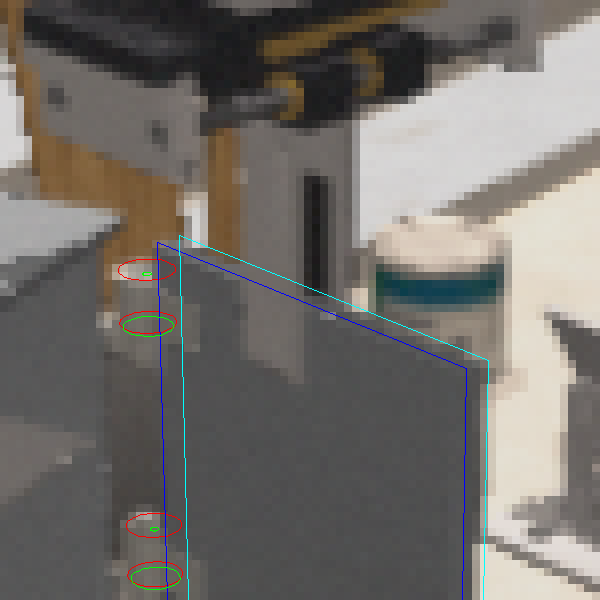

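Both knuckles are down within about 1.5 mm of their seats, and contact came at the expected height. Next I'll release and rise clear.

>>> step_arm(plan=[{"dx": 0, "dy": 0, "dz": 0, "rx": 0, "ry": 0, "rz": 0, "claw": 0.8}, {"dx": 0, "dy": 0, "dz": 0, "rx": 0, "ry": 0, "rz": 0, "claw": 0.6}, {"dx": 0, "dy": 0, "dz": 0, "rx": 0, "ry": 0, "rz": 0, "claw": 0.6}, {"dx": 0, "dy": 0, "dz": 0, "rx": 0, "ry": 0, "rz": 0, "claw": 0.6}, {"dx": 0, "dy": 0, "dz": 0, "rx": 0, "ry": 0, "rz": 0, "claw": 0.6}, {"dx": 0, "dy": 0, "dz": -0.2, "rx": 0, "ry": 0, "rz": 0, "claw": 0.6}, {"dx": 0, "dy": 0, "dz": -0.3, "rx": 0, "ry": 0, "rz": 0, "claw": 0.6}, {"dx": 0, "dy": 0, "dz": -0.3, "rx": 0, "ry": 0, "rz": 0, "claw": 0.6}, {"dx": 0, "dy": 0, "dz": -0.2, "rx": 0, "ry": 0, "rz": 0, "claw": 1}])

```text
time_s: 11.8
ee_pos: [0.5368, -0.0268, 0.2593]
eef_rot: [-3.141, -0.01, -0.165]
force: [0.2, -0.0, -0.6]
grip_width: 0.0328
grip_force: 0.0
```

```bash
cat > arc.py <<'E'
from ov import *
pin=np.array([.613,-.0395]);yc=np.radians(11.5)
def T(th,off,z,r=.137):
    t=np.radians(th)+yc;x=np.array([np.cos(t),np.sin(t)]);y=np.array([-x[1],x[0]])
    return np.r_[pin+y*r-x*off,z],Ro.from_euler('xyz',[np.pi,0,t-np.pi/2])
E
python3 - <<'E'
from arc import *
o=telemetry.get_obs();print(o['time_s'],o['ee_pos'],o['eef_rot'],np.round(o['qpos'],2),o['grip_width'])
p=viewer.camera('scene');pickle.dump(p,open('scene6.pkl','wb'))
tp,R=np.array([.5375,-.0269,.157]),Ro.from_euler('xyz',[np.pi,0,-.165])
overlay('scene6.pkl',tp,R,.0105,.137,0,'pics/ov6.png',box=(235,145,310,220),f=8)
X=cloud(p);q=X[(np.abs(X[...,2]-.1)<.06)&(X[...,0]>.43)&(X[...,0]<.59)&(np.abs(X[...,1]+.02)<.03)]
A=np.polyfit(q[:,0],q[:,1],1);print('door line',A,np.degrees(np.arctan(A[0])),len(q))
p0,R0=cur();t,Rt=T(69,.075,.26);rows(p0,R0,t,Rt,4);t2,_=T(69,.075,.13);rows(t,Rt,t2,Rt,5);print(t,t2)
E
```

```text
11.8 [ 0.53676353 -0.02679247  0.25931155] [-3.14120788 -0.00978756 -0.16523335] [-0.12  0.24  1.51 -0.    1.38  1.62] 0.03280707880659635
knuckle lo/hi bottom [ 0.613  -0.0395  0.035 ] [ 0.613  -0.0395  0.135 ]
door line [-0.14502747  0.05485048] -8.251928484118164 1489
4 rows d [-0.151  0.187  0.004] r [-0.0001 -0.0022  0.0001] deg 0.19
5 rows d [ 0.   -0.    0.26] r [0. 0. 0.] deg 0.0
[ 0.4655003 -0.0908599  0.26     ] [ 0.4655003 -0.0908599  0.13     ]
```

View pics/ov6.png

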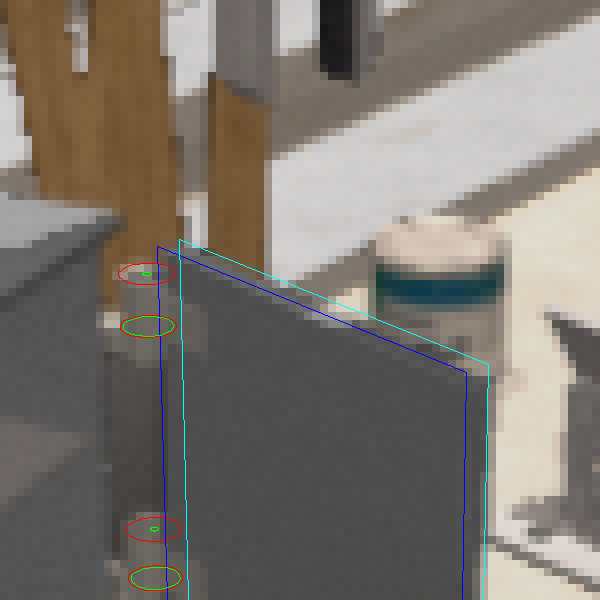

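Hung and seated, with the door line at about 68–69° open. Joint 6 would run out of range while following the swing, so I'll make a half turn of the tool in the air first.

>>> step_arm(plan=[{"dx": -0.151, "dy": 0.187, "dz": 0, "rx": 0, "ry": -0.0022, "rz": 0, "claw": 1}, {"dx": -0.151, "dy": 0.187, "dz": 0, "rx": 0, "ry": -0.0022, "rz": 0, "claw": 1}, {"dx": -0.151, "dy": 0.187, "dz": 0, "rx": 0, "ry": -0.0022, "rz": 0, "claw": 1}, {"dx": -0.151, "dy": 0.187, "dz": 0, "rx": 0, "ry": 0, "rz": 0, "claw": 1}, {"dx": 0, "dy": 0, "dz": 0, "rx": 0, "ry": 0, "rz": -0.09, "claw": 1}, {"dx": 0, "dy": 0, "dz": 0, "rx": 0, "ry": 0, "rz": -0.09, "claw": 1}, {"dx": 0, "dy": 0, "dz": 0, "rx": 0, "ry": 0, "rz": -0.09, "claw": 1}, {"dx": 0, "dy": 0, "dz": 0, "rx": 0, "ry": 0, "rz": -0.09, "claw": 1}, {"dx": 0, "dy": 0, "dz": 0, "rx": 0, "ry": 0, "rz": -0.09, "claw": 1}, {"dx": 0, "dy": 0, "dz": 0, "rx": 0, "ry": 0, "rz": -0.09, "claw": 1}])

```text
time_s: 12.85
ee_pos: [0.4645, -0.0906, 0.2563]
eef_rot: [-3.139, 0.002, 0.689]
force: [0.6, -0.3, 0.3]
grip_width: 0.0005
grip_force: 0.0
```

>>> step_arm(plan=[{"dx": 0, "dy": 0, "dz": 0, "rx": 0, "ry": 0, "rz": -0.09, "claw": 1}, {"dx": 0, "dy": 0, "dz": 0, "rx": 0, "ry": 0, "rz": -0.09, "claw": 1}, {"dx": 0, "dy": 0, "dz": 0, "rx": 0, "ry": 0, "rz": -0.09, "claw": 1}, {"dx": 0, "dy": 0, "dz": 0, "rx": 0, "ry": 0, "rz": -0.09, "claw": 1}, {"dx": 0, "dy": 0, "dz": 0, "rx": 0, "ry": 0, "rz": -0.09, "claw": 1}, {"dx": 0, "dy": 0, "dz": 0, "rx": 0, "ry": 0, "rz": -0.09, "claw": 1}, {"dx": 0, "dy": 0, "dz": 0, "rx": 0, "ry": 0, "rz": -0.09, "claw": 1}, {"dx": 0, "dy": 0, "dz": 0, "rx": 0, "ry": 0, "rz": -0.09, "claw": 1}, {"dx": 0, "dy": 0, "dz": 0, "rx": 0, "ry": 0, "rz": -0.09, "claw": 1}, {"dx": 0, "dy": 0, "dz": 0, "rx": 0, "ry": 0, "rz": -0.09, "claw": 1}])

```text
time_s: 13.85
ee_pos: [0.4645, -0.0906, 0.2563]
eef_rot: [-3.139, -0.002, 2.103]
force: [-0.2, -0.5, -0.0]
grip_width: 0.0005
grip_force: 0.0
```

>>> step_arm(plan=[{"dx": 0, "dy": 0, "dz": 0, "rx": 0, "ry": 0, "rz": -0.09, "claw": 1}, {"dx": 0, "dy": 0, "dz": 0, "rx": 0, "ry": 0, "rz": -0.09, "claw": 1}, {"dx": 0, "dy": 0, "dz": 0, "rx": 0, "ry": 0, "rz": -0.09, "claw": 1}, {"dx": 0, "dy": 0, "dz": 0, "rx": 0, "ry": 0, "rz": -0.09, "claw": 1}, {"dx": 0, "dy": 0, "dz": 0, "rx": 0, "ry": 0, "rz": -0.09, "claw": 1}, {"dx": 0, "dy": 0, "dz": 0, "rx": 0, "ry": 0, "rz": -0.09, "claw": 1}, {"dx": 0, "dy": 0, "dz": 0, "rx": 0, "ry": 0, "rz": -0.02, "claw": 1}, {"dx": 0, "dy": 0, "dz": 0, "rx": 0, "ry": 0, "rz": 0, "claw": 1}])

```text
time_s: 14.65
ee_pos: [0.4645, -0.0906, 0.2564]
eef_rot: [3.141, -0.003, 2.977]
force: [0.7, 0.2, 0.5]
grip_width: 0.0005
grip_force: 0.0
```

Run:
```python
from arc import *
F=Ro.from_euler('z',np.pi)
o=telemetry.get_obs();print(o['time_s'],o['ee_pos'],o['eef_rot'],np.round(o['qpos'],2))
p0,R0=cur()
seq=[(69,.075,.26,1),(69,.075,.13,5),(69,.05,.13,2),(46,.045,.13,8),(23,.045,.13,8),(6,.045,.13,6),(0,.045,.13,6)]
for th,off,z,N in seq:
    p1,R1=T(th,off,z);R1=F*R1
    print(th,p1.round(3));rows(p0,R0,p1,R1,N);p0,R0=p1,R1
```

```text
14.65 [ 0.46453233 -0.09057993  0.25643629] [ 3.14120069e+00 -3.04590364e-03  2.97671306e+00] [-0.27  0.1   1.68  0.    1.36 -1.68]
69 [ 0.466 -0.091  0.26 ]
1 rows d [-0.01  -0.001 -0.036] r [ 0.0002 -0.0019  0.0006] deg 0.18
69 [ 0.466 -0.091  0.13 ]
5 rows d [-0.   -0.    0.26] r [0. 0. 0.] deg 0.0
69 [ 0.47  -0.066  0.13 ]
2 rows d [0.    0.125 0.   ] r [0. 0. 0.] deg 0.0
46 [ 0.473 -0.004  0.13 ]
8 rows d [0.022 0.075 0.   ] r [ 0.     -0.      0.0319] deg 2.87
23 [0.498 0.048 0.13 ]
8 rows d [0.021 0.069 0.   ] r [-0.     -0.      0.0319] deg 2.87
6 [0.529 0.078 0.13 ]
6 rows d [0.021 0.068 0.   ] r [-0.     -0.      0.0315] deg 2.83
0 [0.542 0.086 0.13 ]
6 rows d [0.008 0.024 0.   ] r [ 0.     -0.      0.0111] deg 1.0
```

>>> step_arm(plan=[{"dx": 0, "dy": 0, "dz": 0.25, "rx": 0, "ry": -0.002, "rz": 0, "claw": 1}, {"dx": 0, "dy": 0, "dz": 0.25, "rx": 0, "ry": 0, "rz": 0, "claw": 1}, {"dx": 0, "dy": 0, "dz": 0.25, "rx": 0, "ry": 0, "rz": 0, "claw": 1}, {"dx": 0, "dy": 0, "dz": 0.25, "rx": 0, "ry": 0, "rz": 0, "claw": 1}, {"dx": 0, "dy": 0, "dz": 0.26, "rx": 0, "ry": 0, "rz": 0, "claw": 1}, {"dx": 0, "dy": 0.1, "dz": 0, "rx": 0, "ry": 0, "rz": 0, "claw": 1}, {"dx": 0, "dy": 0.1, "dz": 0, "rx": 0, "ry": 0, "rz": 0, "claw": 1}, {"dx": 0, "dy": 0.05, "dz": 0, "rx": 0, "ry": 0, "rz": 0, "claw": 1}])

```text
time_s: 15.45
ee_pos: [0.4695, -0.0648, 0.1323]
eef_rot: [3.141, 0.003, 2.977]
force: [0.5, 0.4, 0.5]
grip_width: 0.0001
grip_force: 0.0
```

>>> step_arm(plan=[{"dx": 0.022, "dy": 0.075, "dz": 0, "rx": 0, "ry": 0, "rz": 0.032, "claw": 1}, {"dx": 0.022, "dy": 0.075, "dz": 0, "rx": 0, "ry": 0, "rz": 0.032, "claw": 1}, {"dx": 0.022, "dy": 0.075, "dz": 0, "rx": 0, "ry": 0, "rz": 0.032, "claw": 1}, {"dx": 0.022, "dy": 0.075, "dz": 0, "rx": 0, "ry": 0, "rz": 0.032, "claw": 1}, {"dx": 0.022, "dy": 0.075, "dz": 0, "rx": 0, "ry": 0, "rz": 0.032, "claw": 1}, {"dx": 0.022, "dy": 0.075, "dz": 0, "rx": 0, "ry": 0, "rz": 0.032, "claw": 1}, {"dx": 0.022, "dy": 0.075, "dz": 0, "rx": 0, "ry": 0, "rz": 0.032, "claw": 1}, {"dx": 0.022, "dy": 0.075, "dz": 0, "rx": 0, "ry": 0, "rz": 0.032, "claw": 1}])

```text
time_s: 16.25
ee_pos: [0.4728, -0.0031, 0.1324]
eef_rot: [3.14, 0.002, 2.572]
force: [0.1, -0.3, -0.1]
grip_width: 0.0002
grip_force: 0.0
```

Run:
```python
from arc import *
F=Ro.from_euler('z',np.pi)
o=telemetry.get_obs();print(o['time_s'],o['ee_pos'],o['eef_rot'],np.round(o['qpos'],2),np.round(o['force'],1))
p=viewer.camera('scene');X=cloud(p)
q=X[(np.abs(X[...,2]-.11)<.05)&(X[...,0]>.45)&(X[...,0]<.6)&(np.abs(X[...,1]-.03)<.07)]
d=q[:,:2]-pin;an=np.degrees(np.arctan2(d[:,1],d[:,0]))-101.5;rr=np.hypot(*d.T);g=(rr>.05)&(rr<.16);print('door angle pct',np.percentile(an[g],[5,25,50,75,95]).round(1),g.sum())
p0,R0=cur()
for th,off,z,N in [(23,.045,.13,8),(6,.045,.13,6),(0,.045,.13,6)]:
    p1,R1=T(th,off,z);R1=F*R1
    rows(p0,R0,p1,R1,N);p0,R0=p1,R1
```

```text
16.25 [ 0.47283464 -0.00311125  0.13241821] [3.14003658e+00 2.48353296e-03 2.57240231e+00] [-0.08  0.23  1.84  0.    1.07 -1.09] [ 0.1 -0.3 -0.1]
door angle pct [42.5 44.  44.8 57.6 64.8] 711
8 rows d [0.02  0.068 0.003] r [0.0002 0.0002 0.0316] deg 2.84
6 rows d [0.021 0.068 0.   ] r [-0.     -0.      0.0315] deg 2.83
6 rows d [0.008 0.024 0.   ] r [ 0.     -0.      0.0111] deg 1.0
```

The door is following the fingers (about 46°). Continuing the swing.

>>> step_arm(plan=[{"dx": 0.02, "dy": 0.068, "dz": 0, "rx": 0, "ry": 0, "rz": 0.0316, "claw": 1}, {"dx": 0.02, "dy": 0.068, "dz": 0, "rx": 0, "ry": 0, "rz": 0.0316, "claw": 1}, {"dx": 0.02, "dy": 0.068, "dz": 0, "rx": 0, "ry": 0, "rz": 0.0316, "claw": 1}, {"dx": 0.02, "dy": 0.068, "dz": 0, "rx": 0, "ry": 0, "rz": 0.0316, "claw": 1}, {"dx": 0.02, "dy": 0.068, "dz": 0, "rx": 0, "ry": 0, "rz": 0.0316, "claw": 1}, {"dx": 0.02, "dy": 0.068, "dz": 0, "rx": 0, "ry": 0, "rz": 0.0316, "claw": 1}, {"dx": 0.02, "dy": 0.068, "dz": 0, "rx": 0, "ry": 0, "rz": 0.0316, "claw": 1}, {"dx": 0.02, "dy": 0.068, "dz": 0, "rx": 0, "ry": 0, "rz": 0.0316, "claw": 1}])

```text
time_s: 17.1
ee_pos: [0.4975, 0.0472, 0.1321]
eef_rot: [3.14, 0.001, 2.176]
force: [1.1, -0.9, -0.1]
grip_width: 0.0
grip_force: 0.0
```

>>> step_arm(plan=[{"dx": 0.018, "dy": 0.058, "dz": 0, "rx": 0, "ry": 0, "rz": 0.027, "claw": 1}, {"dx": 0.018, "dy": 0.058, "dz": 0, "rx": 0, "ry": 0, "rz": 0.027, "claw": 1}, {"dx": 0.018, "dy": 0.058, "dz": 0, "rx": 0, "ry": 0, "rz": 0.027, "claw": 1}, {"dx": 0.018, "dy": 0.058, "dz": 0, "rx": 0, "ry": 0, "rz": 0.027, "claw": 1}, {"dx": 0.018, "dy": 0.058, "dz": 0, "rx": 0, "ry": 0, "rz": 0.027, "claw": 1}, {"dx": 0.018, "dy": 0.058, "dz": 0, "rx": 0, "ry": 0, "rz": 0.027, "claw": 1}, {"dx": 0.018, "dy": 0.058, "dz": 0, "rx": 0, "ry": 0, "rz": 0.027, "claw": 1}])

```text
time_s: 17.8
ee_pos: [0.5276, 0.077, 0.1322]
eef_rot: [3.139, 0.0, 1.88]
force: [0.0, -0.3, 0.1]
grip_width: 0.0007
grip_force: 0.0
```

>>> step_arm(plan=[{"dx": 0.008, "dy": 0.024, "dz": 0, "rx": 0, "ry": 0, "rz": 0.011, "claw": 1}, {"dx": 0.008, "dy": 0.024, "dz": 0, "rx": 0, "ry": 0, "rz": 0.011, "claw": 1}, {"dx": 0.008, "dy": 0.024, "dz": 0, "rx": 0, "ry": 0, "rz": 0.011, "claw": 1}, {"dx": 0, "dy": 0, "dz": 0, "rx": 0, "ry": 0, "rz": 0, "claw": 1}])

```text
time_s: 18.2
ee_pos: [0.5335, 0.081, 0.1313]
eef_rot: [3.141, 0.0, 1.828]
force: [0.8, -0.2, 0.0]
grip_width: 0.0007
grip_force: 0.0
```

Run:
```python
from arc import *
F=Ro.from_euler('z',np.pi)
o=telemetry.get_obs();print(o['time_s'],o['ee_pos'],o['eef_rot'],np.round(o['qpos'],2),np.round(o['force'],1))
p0,R0=cur()
for th,off,z,N in [(0,.045,.13,3)]:
    p1,R1=T(th,off,.132);rows(p0,R0,p1,F*R1,N);d=p1-p0;print(d.round(4))
```

```text
18.2 [0.53345945 0.08098567 0.13125249] [3.14058878e+00 2.22045161e-05 1.82825662e+00] [ 0.08  0.37  1.65  0.    1.12 -0.17] [ 0.8 -0.2  0. ]
3 rows d [ 0.009  0.03  -0.002] r [ 0.0002 -0.      0.012 ] deg 1.08
[0.0081 0.0048 0.0007]
```

>>> step_arm(plan=[{"dx": 0.009, "dy": 0.025, "dz": 0, "rx": 0, "ry": 0, "rz": 0.012, "claw": 1}, {"dx": 0.009, "dy": 0.025, "dz": 0, "rx": 0, "ry": 0, "rz": 0.012, "claw": 1}, {"dx": 0.009, "dy": 0.02, "dz": 0, "rx": 0, "ry": 0, "rz": 0.012, "claw": 1}, {"dx": 0, "dy": 0, "dz": 0, "rx": 0, "ry": 0, "rz": 0, "claw": 1}])

```text
time_s: 18.6
ee_pos: [0.5396, 0.0853, 0.131]
eef_rot: [3.141, -0.0, 1.771]
force: [-0.9, -0.2, 0.7]
grip_width: 0.0006
grip_force: 0.0
```

>>> step_arm(plan=[{"dx": 0, "dy": 0.01, "dz": 0, "rx": 0, "ry": 0, "rz": 0, "claw": 1}, {"dx": 0, "dy": 0.01, "dz": 0, "rx": 0, "ry": 0, "rz": 0, "claw": 1}, {"dx": 0, "dy": 0, "dz": 0, "rx": 0, "ry": 0, "rz": 0, "claw": 1}])

```text
time_s: 18.9
ee_pos: [0.5415, 0.0855, 0.1311]
eef_rot: [3.141, -0.0, 1.772]
force: [0.2, 0.3, -0.3]
grip_width: 0.0004
grip_force: 0.0
```

```bash
cat > chk.py <<'E'
from arc import *
o=telemetry.get_obs();print(o['time_s'],o['ee_pos'],np.round(o['force'],1))
p=viewer.camera('scene');X=cloud(p);c,s=np.cos(yc),np.sin(yc)
org=pin-np.array([c*-.008-s*-.087,s*-.008+c*-.087])
d=X[...,:2]-org;cx=d@[c,s];cy=d@[-s,c]
m=(X[...,2]>.03)&(X[...,2]<.165)&(cy>-.07)&(cy<.07)&(cx>-.07)&(cx<.05);print('pts',m.sum(),'cab x hist')
for a,b in((-.07,-.04),(-.04,0),(0,.04),(.055,.07)):
    k=m&(cy>a)&(cy<b);print(a,b,k.sum(),np.percentile(cx[k],[5,25,50,75,95]).round(4) if k.sum() else '')
cv2.imwrite('pics/shut.png',cv2.resize(cv2.cvtColor(p['img'][140:260,170:300],cv2.COLOR_RGB2BGR),None,fx=5,fy=5,interpolation=0))
E
python3 chk.py
```

```text
18.9 [0.54149763 0.08554167 0.1310857 ] [ 0.2  0.3 -0.3]
pts 1688 cab x hist
-0.07 -0.04 151 [-0.0164 -0.0153 -0.0144 -0.0136  0.0377]
-0.04 0 95 [-0.0176 -0.0166 -0.0158 -0.0148 -0.0138]
0 0.04 216 [-0.0181 -0.0171 -0.0162 -0.0155 -0.014 ]
0.055 0.07 967 [-0.0608 -0.0161  0.0114  0.03    0.0456]
```

>>> step_arm(plan=[{"dx": 0, "dy": 0.01, "dz": 0, "rx": 0, "ry": 0, "rz": 0, "claw": 1}, {"dx": 0, "dy": 0.01, "dz": 0, "rx": 0, "ry": 0, "rz": 0, "claw": 1}, {"dx": 0, "dy": 0, "dz": 0, "rx": 0, "ry": 0, "rz": 0, "claw": 1}])

```text
time_s: 19.25
ee_pos: [0.5435, 0.086, 0.1311]
eef_rot: [3.141, -0.0, 1.772]
force: [0.5, -0.2, 0.6]
grip_width: 0.0003
grip_force: 0.0
```

>>> step_arm(plan=[{"dx": 0, "dy": 0.01, "dz": 0, "rx": 0, "ry": 0, "rz": 0, "claw": 1}, {"dx": 0, "dy": 0.01, "dz": 0, "rx": 0, "ry": 0, "rz": 0, "claw": 1}, {"dx": 0, "dy": 0, "dz": 0, "rx": 0, "ry": 0, "rz": 0, "claw": 1}])

```text
time_s: 19.55
ee_pos: [0.5454, 0.0864, 0.1311]
eef_rot: [3.141, -0.0, 1.772]
force: [-0.4, -0.0, 0.5]
grip_width: 0.0005
grip_force: 0.0
```

>>> step_arm(plan=[{"dx": 0, "dy": 0.01, "dz": 0, "rx": 0, "ry": 0, "rz": 0, "claw": 1}, {"dx": 0, "dy": 0.005, "dz": 0, "rx": 0, "ry": 0, "rz": 0, "claw": 1}, {"dx": 0, "dy": 0, "dz": 0, "rx": 0, "ry": 0, "rz": 0, "claw": 1}])

```text
time_s: 19.85
ee_pos: [0.546, 0.0865, 0.1308]
eef_rot: [-3.14, -0.0, 1.772]
force: [-7.3, -1.8, 2.1]
grip_width: 0.0004
grip_force: 3.6
```

```bash
python3 chk.py
```

```text
19.85 [0.54603014 0.0865188  0.13079576] [-7.3 -1.8  2.1]
pts 1719 cab x hist
-0.07 -0.04 192 [-0.0148 -0.014  -0.0132 -0.0123 -0.0108]
-0.04 0 108 [-0.0144 -0.0136 -0.0127 -0.0121 -0.0104]
0 0.04 204 [-0.014  -0.0128 -0.0121 -0.0113 -0.0103]
0.055 0.07 954 [-0.0568 -0.0111  0.0132  0.0314  0.0464]
```

The door is against its stops (7 N, face at −12.7 mm against −13 expected). Backing away.

>>> step_arm(plan=[{"dx": 0, "dy": -0.02, "dz": 0, "rx": 0, "ry": 0, "rz": 0, "claw": 1}, {"dx": 0, "dy": -0.1, "dz": 0, "rx": 0, "ry": 0, "rz": 0, "claw": 1}, {"dx": 0, "dy": -0.3, "dz": 0, "rx": 0, "ry": 0, "rz": 0, "claw": 1}, {"dx": 0, "dy": -0.3, "dz": 0, "rx": 0, "ry": 0, "rz": 0, "claw": 1}, {"dx": 0, "dy": -0.2, "dz": -0.3, "rx": 0, "ry": 0, "rz": 0, "claw": 1}, {"dx": 0, "dy": -0.2, "dz": -0.4, "rx": 0, "ry": 0, "rz": 0, "claw": 1}, {"dx": 0, "dy": 0, "dz": -0.3, "rx": 0, "ry": 0, "rz": 0, "claw": 1}, {"dx": 0, "dy": 0, "dz": 0, "rx": 0, "ry": 0, "rz": 0, "claw": 1}, {"dx": 0, "dy": 0, "dz": 0, "rx": 0, "ry": 0, "rz": 0, "claw": 1}])

```text
time_s: 20.8
ee_pos: [0.4368, 0.0642, 0.2311]
eef_rot: [3.14, 0.0, 1.772]
force: [0.2, 0.9, -0.9]
grip_width: 0.0005
grip_force: 0.0
```

```bash
python3 chk.py
```

```text
20.8 [0.43675279 0.06421193 0.23106924] [ 0.2  0.9 -0.9]
pts 1905 cab x hist
-0.07 -0.04 253 [-0.0148 -0.0138 -0.0131 -0.012   0.0177]
-0.04 0 336 [-0.0147 -0.0135 -0.0128 -0.0121 -0.0109]
0 0.04 284 [-0.0143 -0.0133 -0.0124 -0.0116 -0.0106]
0.055 0.07 789 [-0.0121  0.0033  0.0196  0.035   0.0472]
```

View pics/shut.png

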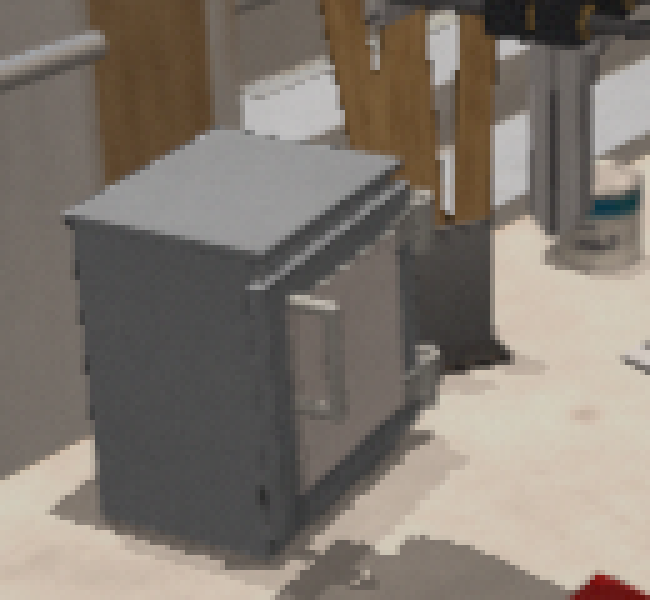

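The picture shows the door shut under the overhang, with both knuckles on their shoulders (crop px (420,220) and (425,375)) and the gripper clear. Handing in.

```bash
python3 -c "
from station import hand_in;print(hand_in())"
```

```text
the job is handed in; nothing more can be done
None
```

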